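Load the slide magazine into the scanner by way of the stand

ROBOT

A 6-joint arm with a two-finger parallel gripper is mounted at the origin on the work surface. World frame = base frame: x ahead of the robot, y to its left, z up, the work surface at z = 0. Lengths are in m, angles in rad, forces in N, time in s.
With the tool pointing down it reaches from about 0.275 to 0.775 m from the base axis. Payload 14.6 kg.
Tool frame: the origin (TCP) lies between the finger pads; the fingertips stand 17 mm ahead of it and the grasp point (between the pads) lies 2 mm behind it; z points along the fingers, y is the line along which they close (so a half turn about z gives the same grasp; the last joint's range is limited). The gripper opens to 85 mm and grips with 20 to 120 N. Pads are 22 mm wide; open, the fingers measure 114 mm over their backs; the gripper's body (76 mm by 85 mm) begins 54 mm behind the grasp point. The pads swing forward as they close: fully open they stand 13 mm farther back than shut.
Start: joints at [-1.32, 0.263, -0.048, 1.259, 0, 1.415], TCP at [0.207, -0.482, 0.248] pointing down, gripper open.
Joint ranges: [-2.65, 2.65], [-0.89, 1.7], [-1.18, 1.37], [-2.13, 2.11], [-1.35, 1.29], [-3.14, 3.14]. Speed limits (rad/s): [1.89, 1.89, 2.57, 2.79, 3.14, 3.14].

INTERFACE

Orientations are given as [roll, pitch, yaw] about the fixed x, y, z axes, in that order (R = Rz(yaw) Ry(pitch) Rx(roll)).
In Python, from rig import * gives the robot as it stands.
- The arm moves only by the tool move_arm, never from a script. Its argument "targets" is a list of rows, each a list of 3 entries, a list of its own where there are three numbers: the shift along the tool's x, y, z in m, then the turn, a rotation vector about the tool's x, y, z in rad, then the opening, from -1 (shut) to 1 (fully open), so that 0 is half open. A call has exactly 8 rows; each row shifts and turns the commanded pose from where the row before left it, along the tool's axes as they then stand; what a row does not reach is not made up. A row lasts 1/12 s, in which the tool goes at most 41.7 mm and 7.16 degrees, less where a joint would pass 70% of its speed; a pose out of reach is approached as far as the arm can. A call is refused whole if a number of a shift passes 0.0417 or a number of a turn 0.125, either way. A call with a gripper value outside its range is refused whole. The fingers move at their own pace and stop on an object; "grip_force" is the grip in N (left out, the last holds). Time passes only in rows, so rows that do not move let the fingers close, or fill a call up. It gives the time, the measured TCP pose, the force, the opening and the grip force at its end, in the units of the state.
- sense(): the state, without advancing time (a new reading comes with each control period).
- get_image(name): name is "side" or "top" or "wrist"; returns a dict with "frame" (420x560x3 uint8, red, green, blue), "fov_y" (degrees; the focal length in pixels is half the picture's height over the tangent of half this angle, whatever the lens; pixels are square), "cx", "cy" (the principal point, pixels), "rvec" (rotation vector, rad) and "tvec" (3), from world to camera coordinates, as OpenCV has them. Camera axes: x right, y down, z forward; pixel columns grow to the right and rows downward; lengths in m; the calibration is good to about 2 mm. A picture is of the moment at which its call begins. There is no depth.
- finish_job(): hands the job in; it is judged then, once.
The state is a dict: "time_s": time; "joint_pos": joint angles; "dq": joint speeds; "effort": joint torques, N m; "tcp_pos": TCP position; "tool_rot": TCP orientation; "ft_force": force on the tool from outside, world axes, zero at the start; "wrist_torque": the same for the moment, N m; "opening": finger opening in m; "gripper_force": force on a finger pad.
Only numpy, scipy, OpenCV 4.12 (cv2) and the standard library are available. Lean on these libraries where they do the work, as an engineer would, in place of code of your own. Each camera call takes 0.05 s, during which the arm holds its last target. There are 200 camera calls.

TASK

Take the taller of the two slide magazines out of its dock, stand it upright on the round stand and let go of it there; then grip it afresh across its narrow width and set it upright in the scanner's loading bay, centred and square between the two end plates, and let go. Keep it upright all the way and leave the shorter magazine where it is.

Things in the scene. Friction and masses are not known exactly. Their poses are not given: they have to be found in the camera images.
- slide_magazine: The taller magazine, to be moved: grey plastic block 60 mm long (x), 34 wide (y), 80 tall (z up), 0.2 kg, slide edges in its top. Origin: centre of underside. Stands in a fixed dock (base 90 x 64 x 10 mm) between two upright white cheeks 56 mm long, 5 thick, 4 mm off its long faces, ending 2 mm below its top: there only its end faces can be gripped (closing along x). It lifts straight up.
- short_magazine: The shorter magazine, to be left alone: same look, 60 mm (x) by 34 mm (y), only 46 mm tall, loose in a like dock with cheeks ending 2 mm below its top. Origin: centre of its underside. The two docks may change places.
- stand_top (a point): Centre of the top face of the round stand: a flat aluminium disc of 110 mm diameter, 50 mm above the bench, on a column with a round foot; fixed, open all round. z is up; its yaw means nothing.
- bay (a point): Centre of the bay's floor: fixed metal tongue 66 mm wide (x), 12 mm above the bench. Two upright end plates (56 mm wide, 6 thick, 78 tall) at y = +-43 mm leave 80 mm between them: the magazine stands with its length along y, either way round, 10 mm play per end, too little for fingers. Open to +x and -x: fingers close along x. White scanner housing, 190 mm tall, begins 140 mm off on the -y side.

How it is judged:
By the outcome, as a careful person would: the job done as asked, in the order asked, and still so for the second after the job is handed in, with the robot touching nothing.
It also fails if it takes over 61 s, if anything falls off the work surface, if the arm or the gripper's body presses on something with over 40 N, if the wrist force passes 120 N, or if a joint passes its speed limit or range.

## Working session

There is one attempt and no reset: what is moved stays moved. The work goes in short steps, Python scripts to look and compute and a tool call to move; the robot and the scene stay as the last step left them, time stands still between calls to the robot, and variables do not carry over. Pictures are saved under pics/ and viewed, at most 13 in all, crops included, and the job is handed in when it is done.

Besides the shell and the picture viewer there is one more tool, called after "Emit:" as a command line: name --argument value ..., lists and objects as JSON in quotes. move_arm: Moves the arm, as the interface text tells. Its arguments: {"type":"object","properties":{"targets":{"type":"array"},"grip_force":{"type":"number"}},"required":["targets"]}

```bash
mkdir -p pics; ls
python3 - <<'E'
from rig import *
import cv2,numpy as np
for n in ("side","top"):
    d=get_image(n); cv2.imwrite(f"pics/{n}0.png",d["frame"][:,:,::-1])
    R=cv2.Rodrigues(np.array(d["rvec"]))[0]
    print(n,d["fov_y"],d["cx"],d["cy"],d["rvec"],d["tvec"],"cam",-R.T@np.array(d["tvec"]).ravel(),{k for k in d})
print(sense())
E
```

```text
pics
side 55.30214563742721 278.24378282799006 215.3424440796885 [ 0.13656728 -2.94196629  1.03213394] [0.57755119 0.04197965 0.88638286] cam [0.53532322 0.57084331 0.71314039] {'tvec', 'cy', 'frame', 'rvec', 'fov_y', 'cx'}
top 53.82640512416983 277.16604486376855 208.89183819886424 [ 2.14299548 -2.13694489  0.16287632] [0.02945671 0.55450699 0.76851467] cam [0.42966038 0.0288681  0.84470059] {'tvec', 'cy', 'frame', 'rvec', 'fov_y', 'cx'}
{'time_s': 0.1, 'joint_pos': array([-1.32033007e+00,  2.63498834e-01, -4.88581349e-02,  1.25940099e+00,
        6.02016466e-06,  1.41551491e+00]), 'dq': array([ 0.00170605,  0.00048608,  0.00306501,  0.00184881, -0.00072564,
        0.00031855]), 'effort': array([ 3.04784269e-03, -6.38578176e+01,  3.85061896e+01,  1.00525038e-02,
       -1.55972389e-04,  1.42521003e-05]), 'tcp_pos': array([ 0.20717038, -0.48215319,  0.2478665 ]), 'tool_rot': array([-3.14064353e+00, -1.54671331e-04,  4.05747594e-01]), 'ft_force': array([ 1.37402697, -0.13449042, -0.82545435]), 'wrist_torque': array([ 0.03688476, -0.0284669 ,  0.00152401]), 'gripper_force': 0.0, 'opening': 0.0854501116075841}
```

View pics/side0.png

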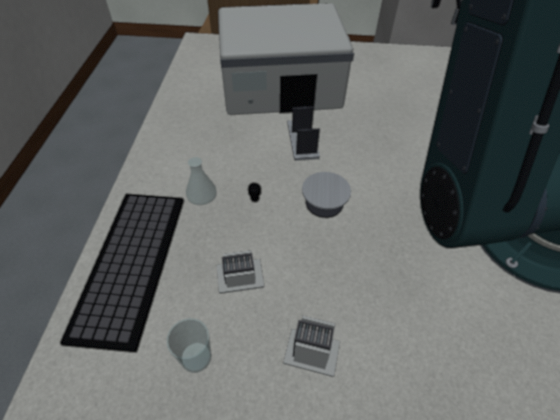

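View pics/top0.png

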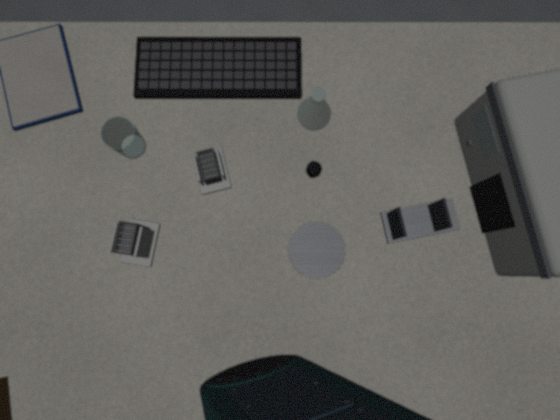

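The side view shows the tall magazine at about (314,343) and the short one at (239,268). In the top view the tall one is at about (133,242), the short one at (212,170), the stand disc at (317,250), and the bay at (420,221), with dark plates at (397,223) and (440,215). Next I'll enlarge these regions.

```bash
cat > h.py <<'E'
import numpy as np,cv2
from rig import *
def cam(d):
    f=d["frame"].shape[0]/2/np.tan(np.radians(d["fov_y"])/2)
    K=np.array([[f,0,d["cx"]],[0,f,d["cy"]],[0,0,1.]])
    return K,cv2.Rodrigues(np.array(d["rvec"],float))[0],np.array(d["tvec"],float).ravel()
def ray(d,uv,z):
    K,R,t=cam(d); uv=np.atleast_2d(np.array(uv,float))
    r=(np.linalg.inv(K)@np.c_[uv,np.ones(len(uv))].T).T@R
    c=-R.T@t
    return c+r*((z-c[2])/r[:,2])[:,None]
def proj(d,P):
    K,R,t=cam(d); return cv2.projectPoints(np.atleast_2d(np.array(P,float)),np.array(d["rvec"],float),t,K,None)[0][:,0]
def crop(im,u,v,w,h,s): return cv2.resize(im[v:v+h,u:u+w],None,fx=s,fy=s,interpolation=cv2.INTER_CUBIC)
E
python3 - <<'E'
from h import *
d=get_image("top"); s=get_image("side")
import pickle; pickle.dump((d,s),open("v.pkl","wb"))
A=crop(d["frame"],95,210,80,60,5);B=crop(s["frame"],275,310,80,60,5)
C=crop(d["frame"],375,190,90,67,4);D=crop(d["frame"],272,215,90,67,4)
f=lambda x:cv2.copyMakeBorder(x,0,300-x.shape[0],0,400-x.shape[1],0)
cv2.imwrite("pics/c1.png",np.clip(np.vstack([np.hstack([A,B]),np.hstack([f(C),f(D)])])*1.5,0,255).astype(np.uint8)[:,:,::-1])
E
```

```text
(no output)
```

View pics/c1.png

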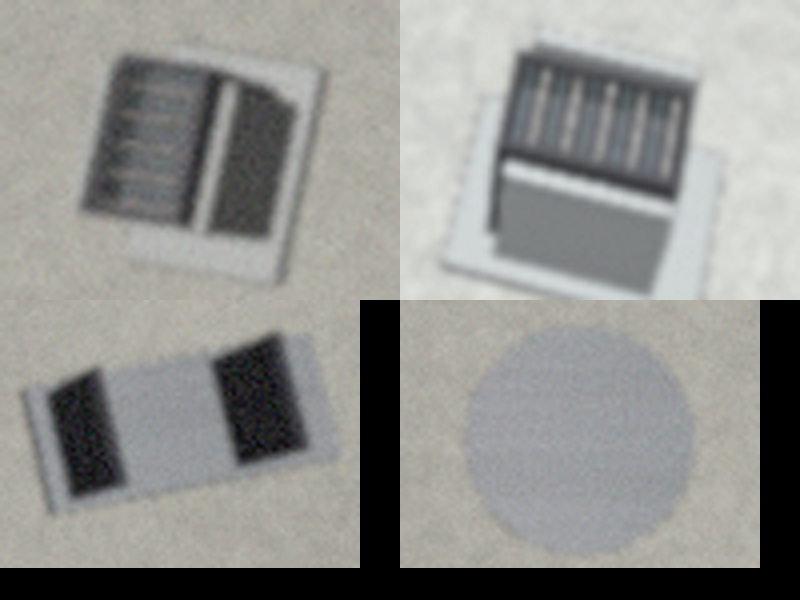

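The crops show these features clearly. I'll read the corners off them and convert them by casting rays, then check the sizes.

Run:
```python
from h import *
import pickle; d,s=pickle.load(open("v.pkl","rb"))
def pt(name,c,uv,z,o,k):
    P=ray(c,np.array(uv)/k+np.array(o)+0.5/k-.5,z)
    e=np.roll(P,-1,0)-P; m=P.mean(0)
    print(name,"ctr",(m[:2]*1000).round(1),"len",(np.linalg.norm(e,axis=1)*1000).round(1),"ang",np.degrees(np.arctan2(e[:,1],e[:,0])).round(1)); return P
pt("mag top/top z90",d,[(113,55),(220,75),(185,225),(85,208)],.090,(95,210),5)
pt("dock base/top z10",d,[(120,50),(325,66),(283,283),(130,262)],.010,(95,210),5)
pt("mag top/side z90",s,[(120,52),(297,80),(275,200),(102,155)],.090,(275,310),5)
P=pt("L plate z12(TL,BL) ",d,[(50,88),(72,195)],.012,(375,190),4);print(P.round(4))
P=pt("L plate z90",d,[(100,70),(124,185)],.090,(375,190),4);print(P.round(4))
P=pt("R plate z12",d,[(213,65),(238,165)],.012,(375,190),4);print(P.round(4))
P=pt("R plate z90",d,[(280,33),(306,148)],.090,(375,190),4);print(P.round(4))
P=pt("tongue z12",d,[(28,88),(318,30),(338,155),(52,214)],.012,(375,190),4);print(P.round(4))
# stand: bluish mask
f=d["frame"].astype(int)[215:282,272:362]; m=((f[:,:,2]-f[:,:,0])>2).astype(np.uint8)
m=cv2.medianBlur(m*255,7)
c=max(cv2.findContours(m,0,1)[0],key=cv2.contourArea)
el=cv2.fitEllipse(c);print(el)
u=np.array(el[0])+(272,215);r=np.mean(el[1])/2
print("stand",ray(d,[u,u+(r,0)],.05).round(4))
# short magazine is where?
print(ray(d,[(210,165)],.056))
```

```text
mag top/top z90 ctr [493.1 309.3] len [40.5 55.7 37.3 56.5] ang [-100.4  169.9   80.7   -6.8]
dock base/top z10 ctr [490.2 312.8] len [84.1 88.4 62.3 86.1] ang [-94.3 171.7  82.5   6.2]
mag top/side z90 ctr [494.5 311.8] len [58.3 41.  55.9 35.5] ang [175.8  80.5  -9.7 -96. ]
L plate z12(TL,BL)  ctr [ 527. -197.] len [55.2 55.2] ang [-170.6    9.4]
[[ 0.5542 -0.1925  0.012 ]
 [ 0.4998 -0.2015  0.012 ]]
L plate z90 ctr [ 524.4 -199.5] len [53.9 53.9] ang [-170.7    9.3]
[[ 0.551  -0.1952  0.09  ]
 [ 0.4978 -0.2039  0.09  ]]
R plate z12 ctr [ 540.7 -280.9] len [52.1 52.1] ang [-169.   11.]
[[ 0.5663 -0.276   0.012 ]
 [ 0.5152 -0.2859  0.012 ]]
R plate z90 ctr [ 541.8 -283.6] len [54.2 54.2] ang [-170.7    9.3]
[[ 0.5686 -0.2792  0.09  ]
 [ 0.5151 -0.2879  0.09  ]]
tongue z12 ctr [ 537.3 -259.9] len [152.2  64.4 148.6  64.7] ang [ -78.5 -174.6  101.7    8.7]
[[ 0.5542 -0.1814  0.012 ]
 [ 0.5845 -0.3305  0.012 ]
 [ 0.5204 -0.3366  0.012 ]
 [ 0.4902 -0.1911  0.012 ]]
((44.848670959472656, 34.670318603515625), (52.30796813964844, 53.37847900390625), 167.11170959472656)
stand [[ 0.4745 -0.0452  0.05  ]
 [ 0.4747 -0.0958  0.05  ]]
[[0.63921199 0.1630666  0.056     ]]
```

The measured sizes fit: magazine 56×37 mm against 60×34, and 83 mm between the plates against 80. The magazine is at (0.4935, 0.3105) with yaw −9.5°, the stand at (0.4745, −0.045), and the bay at (0.534, −0.240) with yaw +9.5°. I'll turn the tool first so it closes along −9.5°.

Emit:
move_arm --targets '[[[0,0,0],[0,0,-0.125],1],[[0,0,0],[0,0,-0.125],1],[[0,0,0],[0,0,-0.125],1],[[0,0,0],[0,0,-0.125],1],[[0,0,0],[0,0,-0.125],1],[[0,0,0],[0,0,-0.125],1],[[0,0,0],[0,0,-0.125],1],[[0,0,0],[0,0,-0.125],1]]' --grip_force 40

```text
time_s: 0.87
tcp_pos: [0.2072, -0.4823, 0.2481]
tool_rot: [-3.142, -0.0, 1.412]
ft_force: [0.1, -0.5, 0.2]
opening: 0.0852
gripper_force: 0.0
```

```bash
cat >> h.py <<'E'
from scipy.spatial.transform import Rotation as Ro
def go(x,y,z,D):
    s=sense(); R=Ro.from_euler("xyz",s["tool_rot"]).as_matrix()
    yd=np.degrees(np.arctan2(R[1,1],R[0,1])); 
    Rt=np.c_[[-np.sin(np.radians(D)),np.cos(np.radians(D)),0],[np.cos(np.radians(D)),np.sin(np.radians(D)),0],[0,0,-1]]
    print("t",s["time_s"].__round__(2),"tcp",s["tcp_pos"].round(4),"Dnow",yd.round(2),"shift tool",(R.T@(np.array([x,y,z])-s["tcp_pos"])).round(4),"rotvec",Ro.from_matrix(R.T@Rt).as_rotvec().round(4),"open",round(s["opening"],4),"F",s["ft_force"].round(1),"q",s["joint_pos"].round(2))
E
python3 -c "
from h import *
go(.4935,.3105,.22,-9.5)"
```

```text
t 0.87 tcp [ 0.2072 -0.4823  0.2481] Dnow -9.1 shift tool [0.8281 0.1573 0.0284] rotvec [-0.0001 -0.0003  0.007 ] open 0.0852 F [ 0.1 -0.5  0.2] q [-1.32  0.26 -0.05  1.26  0.    0.41]
```

Emit:
move_arm --targets '[[[0.029,0.0055,0],[0,0,0],1],[[0.029,0.0055,0],[0,0,0],1],[[0.029,0.0055,0],[0,0,0],1],[[0.029,0.0055,0],[0,0,0],1],[[0.029,0.0055,0],[0,0,0],1],[[0.029,0.0055,0],[0,0,0],1],[[0.029,0.0055,0],[0,0,0],1],[[0.029,0.0055,0],[0,0,0],1]]'

```text
time_s: 1.53
tcp_pos: [0.2888, -0.2593, 0.2482]
tool_rot: [3.142, -0.0, 1.405]
ft_force: [0.3, 0.2, -0.1]
opening: 0.0855
gripper_force: 0.0
```

Emit:
move_arm --targets '[[[0.029,0.0055,0],[0,0,0],1],[[0.029,0.0055,0],[0,0,0],1],[[0.029,0.0055,0],[0,0,0],1],[[0.029,0.0055,0],[0,0,0],1],[[0.029,0.0055,0],[0,0,0],1],[[0.029,0.0055,0],[0,0,0],1],[[0.029,0.0055,0],[0,0,0],1],[[0.029,0.0055,0],[0,0,0],1]]'

```text
time_s: 2.2
tcp_pos: [0.3704, -0.0376, 0.2484]
tool_rot: [3.141, 0.0, 1.406]
ft_force: [1.3, -0.1, 0.3]
opening: 0.0853
gripper_force: 0.0
```

Emit:
move_arm --targets '[[[0.029,0.0055,0],[0,0,0],1],[[0.029,0.0055,0],[0,0,0],1],[[0.029,0.0055,0],[0,0,0],1],[[0.029,0.0055,0],[0,0,0],1],[[0.029,0.0055,0],[0,0,0],1],[[0.029,0.0055,0],[0,0,0],1],[[0.029,0.0055,0],[0,0,0],1],[[0.029,0.0055,0],[0,0,0],1]]'

```text
time_s: 2.87
tcp_pos: [0.4519, 0.1841, 0.2482]
tool_rot: [-3.141, 0.0, 1.406]
ft_force: [0.8, -0.5, -0.5]
opening: 0.0851
gripper_force: 0.0
```

```bash
python3 -c "
from h import *
go(.4935,.3105,.22,-9.5)"
```

```text
t 2.87 tcp [0.4519 0.1841 0.2482] Dnow -9.43 shift tool [0.1315 0.0204 0.0282] rotvec [-0.0001  0.0001  0.0011] open 0.0851 F [ 0.8 -0.5 -0.5] q [ 0.22  0.2  -0.13  1.24 -0.    1.96]
```

Emit:
move_arm --targets '[[[0.022,0.0034,0.003],[0,0,0],1],[[0.022,0.0034,0.005],[0,0,0],1],[[0.022,0.0034,0.005],[0,0,0],1],[[0.022,0.0034,0.005],[0,0,0],1],[[0.022,0.0034,0.005],[0,0,0],1],[[0.0215,0.0034,0.005],[0,0,0],1],[[0,0,0],[0,0,0],1],[[0,0,0],[0,0,0],1]]'

```text
time_s: 3.53
tcp_pos: [0.4933, 0.3094, 0.2195]
tool_rot: [-3.141, 0.001, 1.407]
ft_force: [0.7, 0.3, 1.5]
opening: 0.0854
gripper_force: 0.0
```

Run:
```python
from h import *
go(.4935,.3105,.09,-9.5)
w=get_image("wrist"); d=get_image("top")
import pickle; pickle.dump((w,d),open("w.pkl","wb"))
cv2.imwrite("pics/w1.png",w["frame"][:,:,::-1])
K,R,t=cam(w); print(-R.T@t)
P=[(a,b) for a,b in((30,17),(30,-17),(-30,-17),(-30,17))]
c,s=np.cos(np.radians(-9.5)),np.sin(np.radians(-9.5))
print(proj(w,[(.4935+(a*c-b*s)/1e3,.3105+(a*s+b*c)/1e3,.09) for a,b in P]).round(0))
```

```text
t 3.53 tcp [0.4933 0.3094 0.2195] Dnow -9.38 shift tool [0.0012 0.0002 0.1295] rotvec [-0.001   0.0008  0.0021] open 0.0854 F [0.7 0.3 1.5] q [ 0.42  0.37  0.04  1.24 -0.    2.15]
[0.50630404 0.38870684 0.34648233]
[[317. 183.]
 [315. 226.]
 [238. 225.]
 [237. 183.]]
```

View pics/w1.png

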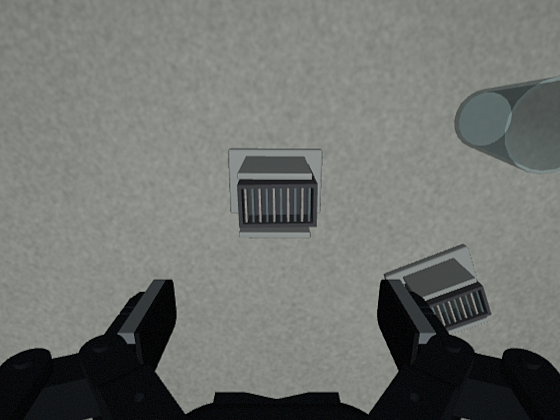

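The wrist view shows the magazine top spanning about (238–317, 180–228), which matches the projected estimate and is square to the tool. I'll descend.

Emit:
move_arm --targets '[[[0.0006,0,0.022],[0,0,0.002],1],[[0.0006,0,0.025],[0,0,0],1],[[0,0,0.025],[0,0,0],1],[[0,0,0.025],[0,0,0],1],[[0,0,0.02],[0,0,0],1],[[0,0,0.02],[0,0,0],1],[[0,0,0.015],[0,0,0],1],[[0,0,0.0075],[0,0,0],1]]'

```text
time_s: 4.3
tcp_pos: [0.4929, 0.3089, 0.0595]
tool_rot: [-3.14, 0.001, 1.403]
ft_force: [-0.6, -0.9, -0.5]
opening: 0.0854
gripper_force: 0.0
```

Emit:
move_arm --targets '[[[0,0,0],[0,0,0],1],[[0,0,0],[0,0,0],0.4],[[0,0,0],[0,0,0],0],[[0,0,0],[0,0,0],0],[[0,0,0],[0,0,0],0],[[0,0,0],[0,0,0],0],[[0,0,0],[0,0,0],0],[[0,0,0],[0,0,0],0]]' --grip_force 40

```text
time_s: 4.97
tcp_pos: [0.4944, 0.3102, 0.0621]
tool_rot: [3.14, -0.001, 1.404]
ft_force: [-0.7, -0.8, 7.3]
opening: 0.0599
gripper_force: 43.6
```

Run:
```python
from h import *
go(.4935,.3105,.06,-9.5)
w=get_image("wrist"); s=get_image("side")
cv2.imwrite("pics/w2.png",np.hstack([cv2.resize(w["frame"],(400,300)),crop(s["frame"],260,290,100,75,4)])[:,:,::-1])
print(sense()["gripper_force"])
```

```text
t 4.97 tcp [0.4944 0.3102 0.0621] Dnow -9.57 shift tool [ 0.0002 -0.0009  0.0021] rotvec [ 0.0019 -0.0009 -0.0012] open 0.0599 F [-0.7 -0.8  7.3] q [ 0.42  0.48 -0.25  0.85 -0.    2.16]
43.582273721694946
```

View pics/w2.png

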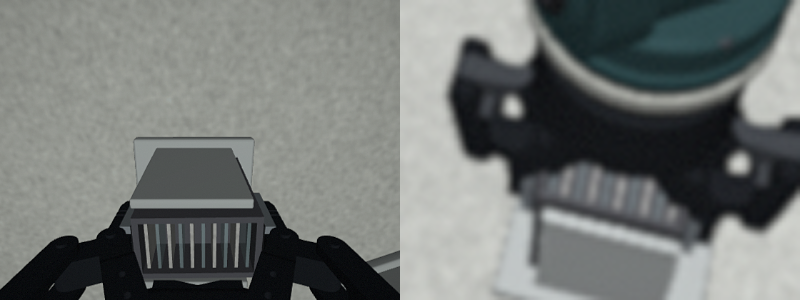

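The opening is 59.9 mm with 44 N on the pads, so the magazine is gripped on its end faces between the cheeks. I'll lift it straight up.

Emit:
move_arm --targets '[[[0,0,-0.005],[0,0,0],0],[[0,0,-0.015],[0,0,0],0],[[0,0,-0.02],[0,0,0],0],[[0,0,-0.02],[0,0,0],0],[[0,0,-0.02],[0,0,0],0],[[0,0,-0.02],[0,0,0],0],[[0,0,-0.015],[0,0,0],0],[[0,0,-0.01],[0,0,0],0]]'

```text
time_s: 5.73
tcp_pos: [0.494, 0.3102, 0.1881]
tool_rot: [3.14, -0.001, 1.404]
ft_force: [0.2, 0.3, -2.4]
opening: 0.0596
gripper_force: 43.8
```

Run:
```python
from h import *
go(.4745,-.045,.18,-9.5)
```

```text
t 5.73 tcp [0.494  0.3102 0.1881] Dnow -9.57 shift tool [-0.3536  0.0398  0.0077] rotvec [ 0.0018 -0.0013 -0.0011] open 0.0596 F [ 0.2  0.3 -2.4] q [ 0.42  0.38 -0.03  1.15  0.    2.16]
```

Emit:
move_arm --targets '[[[-0.01,0.001,0],[0,0,0],0],[[-0.02,0.002,0],[0,0,0],0],[[-0.025,0.003,0],[0,0,0],0],[[-0.025,0.003,0],[0,0,0],0],[[-0.025,0.003,0],[0,0,0],0],[[-0.025,0.003,0],[0,0,0],0],[[-0.025,0.003,0],[0,0,0],0],[[-0.025,0.003,0],[0,0,0],0]]'

```text
time_s: 6.4
tcp_pos: [0.4835, 0.1274, 0.185]
tool_rot: [-3.141, 0.0, 1.404]
ft_force: [-0.3, 0.3, -2.1]
opening: 0.0597
gripper_force: 43.8
```

Emit:
move_arm --targets '[[[-0.025,0.003,0],[0,0,0],0],[[-0.025,0.003,0],[0,0,0],0],[[-0.025,0.003,0],[0,0,0],0],[[-0.025,0.003,0],[0,0,0],0],[[-0.025,0.003,0],[0,0,0],0],[[-0.025,0.003,0],[0,0,0],0],[[-0.0175,0.001,0],[0,0,0],0],[[-0.0061,0,0],[0,0,0],0]]'

```text
time_s: 7.07
tcp_pos: [0.4734, -0.0475, 0.1851]
tool_rot: [-3.141, 0.0, 1.402]
ft_force: [0.1, -0.6, -3.0]
opening: 0.0594
gripper_force: 43.8
```

Run:
```python
from h import *
go(.4745,-.045,.103,-9.5)
w=get_image("wrist"); s=get_image("side")
cv2.imwrite("pics/w3.png",np.hstack([cv2.resize(w["frame"],(400,300)),crop(s["frame"],270,110,120,90,10/3)])[:,:,::-1])
```

```text
t 7.07 tcp [ 0.4734 -0.0475  0.1851] Dnow -9.69 shift tool [0.0027 0.0007 0.0821] rotvec [-0.0011  0.0004 -0.0033] open 0.0594 F [ 0.1 -0.6 -3. ] q [-0.27  0.21 -0.3   1.06 -0.    1.47]
```

View pics/w3.png

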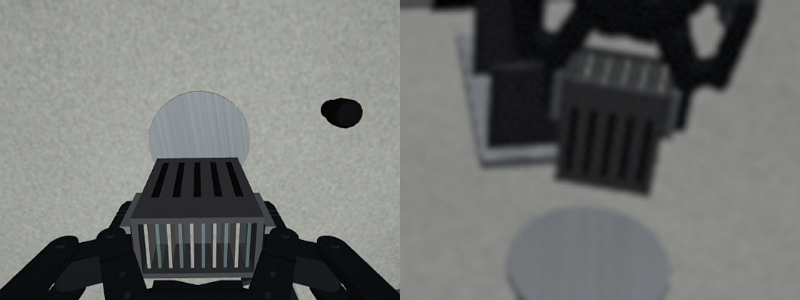

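The magazine hangs upright in the fingers, and the disc is below at wrist (200,130) in the half-size view. I'll lower it, stopping just short of contact.

Emit:
move_arm --targets '[[[0.0013,0.0003,0.01],[0,0,-0.002],0],[[0.0013,0.0003,0.015],[0,0,0],0],[[0,0,0.015],[0,0,0],0],[[0,0,0.015],[0,0,0],0],[[0,0,0.012],[0,0,0],0],[[0,0,0.007],[0,0,0],0],[[0,0,0.004],[0,0,0],0],[[0,0,0.001],[0,0,0],0]]'

```text
time_s: 7.83
tcp_pos: [0.4751, -0.0422, 0.1064]
tool_rot: [-3.141, -0.0, 1.406]
ft_force: [0.7, 0.2, -3.0]
opening: 0.0596
gripper_force: 43.8
```

Emit:
move_arm --targets '[[[0,0,0.0005],[0,0,0],0],[[0,0,0.0005],[0,0,0],0],[[0,0,0.0005],[0,0,0],0],[[0,0,0.0005],[0,0,0],0],[[0,0,0.0005],[0,0,0],0],[[0,0,0],[0,0,0],0],[[0,0,0],[0,0,0],0],[[0,0,0],[0,0,0],0]]'

```text
time_s: 8.5
tcp_pos: [0.4754, -0.0429, 0.1043]
tool_rot: [3.142, -0.0, 1.406]
ft_force: [-1.0, 0.2, -2.3]
opening: 0.0595
gripper_force: 43.8
```

Emit:
move_arm --targets '[[[0,0,0.0005],[0,0,0],0],[[0,0,0.0005],[0,0,0],0],[[0,0,0.0005],[0,0,0],0],[[0,0,0.0005],[0,0,0],0],[[0,0,0],[0,0,0],0],[[0,0,0],[0,0,0],0],[[0,0,0],[0,0,0],0],[[0,0,0],[0,0,0],0]]'

```text
time_s: 9.17
tcp_pos: [0.4754, -0.0428, 0.1023]
tool_rot: [3.142, 0.0, 1.406]
ft_force: [-0.6, 0.6, -2.2]
opening: 0.0596
gripper_force: 43.9
```

Emit:
move_arm --targets '[[[0,0,0.0005],[0,0,0],0],[[0,0,0.0005],[0,0,0],0],[[0,0,0.0005],[0,0,0],0],[[0,0,0],[0,0,0],0],[[0,0,0],[0,0,0],0],[[0,0,0],[0,0,0],0],[[0,0,0],[0,0,0],0],[[0,0,0],[0,0,0],0]]'

```text
time_s: 9.83
tcp_pos: [0.4754, -0.0428, 0.1021]
tool_rot: [3.14, 0.0, 1.406]
ft_force: [-8.9, 2.4, 26.0]
opening: 0.0597
gripper_force: 46.5
```

The magazine is in firm contact at TCP z 0.102. I'll ease off 1 mm and open gently.

Emit:
move_arm --targets '[[[0,0,-0.0012],[0,0,0],0],[[0,0,0],[0,0,0],0],[[0,0,0],[0,0,0],0.5],[[0,0,0],[0,0,0],0.8],[[0,0,0],[0,0,0],1],[[0,0,0],[0,0,0],1],[[0,0,0],[0,0,0],1],[[0,0,0],[0,0,0],1]]'

```text
time_s: 10.5
tcp_pos: [0.4754, -0.0428, 0.1019]
tool_rot: [-3.142, -0.0, 1.406]
ft_force: [0.2, 0.9, 0.3]
opening: 0.0854
gripper_force: 0.0
```

Emit:
move_arm --targets '[[[0,0,-0.005],[0,0,0],1],[[0,0,-0.02],[0,0,0],1],[[0,0,-0.03],[0,0,0],1],[[0,0,-0.03],[0,0,0],1],[[0,0,-0.03],[0,0,0],1],[[0,0,-0.02],[0,0,0],1],[[0,0,0],[0,0,0],1],[[0,0,0],[0,0,0],1]]'

```text
time_s: 11.17
tcp_pos: [0.4758, -0.0429, 0.2378]
tool_rot: [3.14, 0.0, 1.406]
ft_force: [-0.2, -0.2, -0.2]
opening: 0.0853
gripper_force: 0.0
```

Run:
```python
from h import *
go(.4745,-.045,.103,-9.5+90)
w=get_image("wrist"); s=get_image("side")
import pickle; pickle.dump(w,open("w4.pkl","wb"))
cv2.imwrite("pics/w4.png",np.hstack([crop(w["frame"],180,100,200,150,2),crop(s["frame"],270,110,120,90,10/3)])[:,:,::-1])
```

```text
t 11.17 tcp [ 0.4758 -0.0429  0.2378] Dnow -9.45 shift tool [-0.0022 -0.0012  0.1348] rotvec [ 1.50e-03  1.70e-03 -1.57e+00] open 0.0853 F [-0.2 -0.2 -0.2] q [-0.26  0.18 -0.18  1.2   0.    1.48]
```

View pics/w4.png

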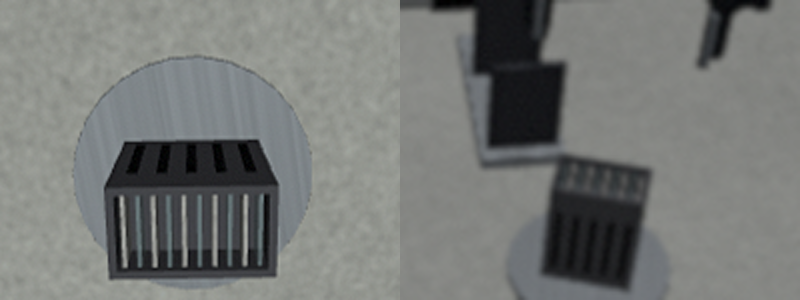

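The magazine stands upright on the disc, with its top-face corners in the wrist crop at (105,186), (278,186), (276,277) and (109,279). With the gripper empty, I'll first take a close look at the bay.

Emit:
move_arm --targets '[[[-0.015,0.007,0],[0,0,0],1],[[-0.025,0.012,0],[0,0,0],1],[[-0.03,0.015,0],[0,0,0],1],[[-0.03,0.015,0],[0,0,0],1],[[-0.03,0.015,0],[0,0,0],1],[[-0.03,0.015,0],[0,0,0],1],[[-0.02,0.009,0],[0,0,0],1],[[-0.005,0.002,0],[0,0,0],1]]'

```text
time_s: 11.93
tcp_pos: [0.5339, -0.243, 0.2349]
tool_rot: [-3.139, -0.0, 1.403]
ft_force: [-0.6, -0.3, -0.7]
opening: 0.0852
gripper_force: 0.0
```

Run:
```python
from h import *
import pickle
w4=pickle.load(open("w4.pkl","rb"))
P=ray(w4,np.array([(105,186),(278,186),(276,277),(109,279)])/2+(180,100)-.25,.13)
e=np.roll(P,-1,0)-P
print("mag",P.mean(0),np.linalg.norm(e,axis=1),np.degrees(np.arctan2(e[:,1],e[:,0])))
w=get_image("wrist"); pickle.dump(w,open("w5.pkl","wb"))
go(.534,-.24,.2,-9.5)
uv=proj(w,[(.534,-.24,.012)])[0]; print(uv)
u,v=int(uv[0])-130,int(uv[1])-130
u,v=max(u,0),max(v,0)
print(u,v); cv2.imwrite("pics/w5.png",np.clip(crop(w["frame"],u,v,260,195,3)*1.5,0,255)[:,:,::-1])
```

```text
mag [ 0.47535747 -0.04367915  0.13      ] [0.0595934  0.03387929 0.06008577 0.03463092] [ -9.48453503 -98.49307749 171.23692137  80.67863021]
t 11.98 tcp [ 0.5337 -0.2422  0.2351] Dnow -9.58 shift tool [0.0022 0.     0.0351] rotvec [-0.0023 -0.0007 -0.0014] open 0.0853 F [-1.5 -0.7 -0.9] q [-0.56  0.37  0.08  1.28 -0.    1.17]
[276.47962268 175.64741302]
146 45[ WARN:0@0.247] global loadsave.cpp:1063 imwrite_ Unsupported depth image for selected encoder is fallbacked to CV_8U.
```

View pics/w5.png

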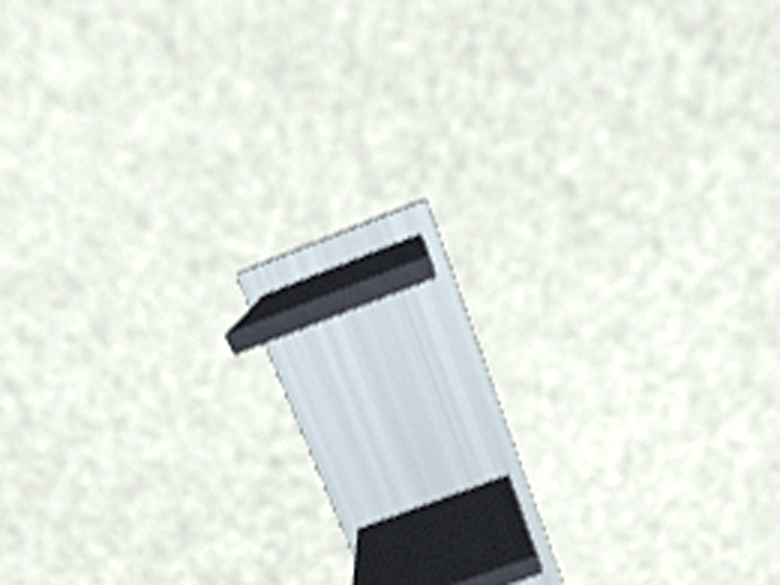

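The view is sharp. The far plate's inner top edge runs from (236,354) to (434,277), the near plate's foot from (358,529) to (509,476), and the tongue edges from (428,200) to (556,570) and from (238,272) to (352,545).

Run:
```python
from h import *
import pickle
w=pickle.load(open("w5.pkl","rb"))
f=lambda uv,z: ray(w,(np.array(uv)+.5)/3+(146,45)-.5,z)[:,:2]
A=f([(236,354),(434,277)],.09); B=f([(358,529),(509,476)],.012)
A2=f([(429,258)],.09)
R=f([(428,200),(556,570)],.012); L=f([(238,272),(352,545)],.012)
E=f([(262,297),(420,235)],.012)
for n,P in zip("A B R L E".split(),(A,B,R,L,E)):
    e=P[1]-P[0]; print(n,P.round(4).tolist(),np.linalg.norm(e).round(4),np.degrees(np.arctan2(*e[::-1])).round(1))
th=np.radians(9.5); ux=np.array([np.cos(th),np.sin(th)]); uy=np.array([-ux[1],ux[0]])
print("y:",[(P@uy).round(4).tolist() for P in (A,B,E,A2)]); print("x:",[(P@ux).round(4).tolist() for P in (A,B,R,L,E)])
b=np.array([.534,-.24]); print("bay old",b@ux,b@uy)
go(.4754,-.0434,.235,80.5)
```

```text
A [[0.4988, -0.2062], [0.5523, -0.1954]] 0.0546 11.5
B [[0.514, -0.286], [0.5688, -0.2755]] 0.0559 10.8
R [[0.5556, -0.1802], [0.5807, -0.3129]] 0.1351 -79.3
L [[0.4912, -0.1922], [0.5108, -0.2916]] 0.1013 -78.8
E [[0.4972, -0.2014], [0.5513, -0.1905]] 0.0552 11.4
y: [[-0.2857, -0.2838], [-0.3669, -0.3656], [-0.2807, -0.2789], [-0.279]]
x: [[0.4579, 0.5125], [0.4597, 0.5156], [0.5182, 0.5211], [0.4527, 0.4557], [0.4572, 0.5123]]
bay old 0.487065085814319 -0.3248439658985374
t 11.98 tcp [ 0.5337 -0.2422  0.2351] Dnow -9.58 shift tool [ 0.1863 -0.0906  0.0005] rotvec [-1.3000e-03 -2.3000e-03 -1.5722e+00] open 0.0853 F [-1.5 -0.7 -0.9] q [-0.56  0.37  0.08  1.28 -0.    1.17]
```

The bay refines to (0.5337, −0.2407) with yaw 11.1°, and the edges agree with each other. I'll go back over the stand and turn 90° for the narrow grip.

Emit:
move_arm --targets '[[[0.016,-0.0076,0],[0,0,0],1],[[0.025,-0.012,0],[0,0,0],1],[[0.03,-0.015,0],[0,0,0],1],[[0.03,-0.015,0],[0,0,0],1],[[0.03,-0.015,0],[0,0,0],1],[[0.03,-0.015,0],[0,0,0],1],[[0.02,-0.009,0],[0,0,0],1],[[0.005,-0.002,0],[0,0,0],1]]'

```text
time_s: 12.65
tcp_pos: [0.4727, -0.038, 0.2367]
tool_rot: [-3.14, -0.001, 1.409]
ft_force: [0.6, -0.4, -0.1]
opening: 0.0854
gripper_force: 0.0
```

Emit:
move_arm --targets '[[[0,0,0],[0,0,-0.12],1],[[0,0,0],[0,0,-0.12],1],[[0,0,0],[0,0,-0.12],1],[[0,0,0],[0,0,-0.12],1],[[0,0,0],[0,0,-0.12],1],[[0,0,0],[0,0,-0.12],1],[[0,0,0],[0,0,-0.12],1],[[0,0,0],[0,0,-0.12],1]]'

```text
time_s: 13.32
tcp_pos: [0.4744, -0.0414, 0.2364]
tool_rot: [-3.141, -0.001, 2.372]
ft_force: [0.0, -0.7, 0.2]
opening: 0.0854
gripper_force: 0.0
```

Emit:
move_arm --targets '[[[0,0,0],[0,0,-0.12],1],[[0,0,0],[0,0,-0.12],1],[[0,0,0],[0,0,-0.12],1],[[0,0,0],[0,0,-0.12],1],[[0,0,0],[0,0,-0.12],1],[[0,0,0],[0,0,-0.012],1],[[0,0,0],[0,0,0],1],[[0,0,0],[0,0,0],1]]'

```text
time_s: 13.98
tcp_pos: [0.4747, -0.0416, 0.2368]
tool_rot: [3.142, -0.0, 2.974]
ft_force: [-0.5, -0.0, -0.6]
opening: 0.0852
gripper_force: 0.0
```

Run:
```python
from h import *
go(.4754,-.0434,.1,80.5)
```

```text
t 13.98 tcp [ 0.4747 -0.0416  0.2368] Dnow 80.4 shift tool [-0.001  -0.0017  0.1368] rotvec [ 0.     -0.0004 -0.0017] open 0.0852 F [-0.5 -0.  -0.6] q [-0.26  0.18 -0.19  1.2  -0.   -0.09]
```

Emit:
move_arm --targets '[[[-0.0005,-0.001,0.015],[0,0,-0.0017],1],[[-0.0005,-0.0007,0.022],[0,0,0],1],[[0,0,0.022],[0,0,0],1],[[0,0,0.022],[0,0,0],1],[[0,0,0.02],[0,0,0],1],[[0,0,0.018],[0,0,0],1],[[0,0,0.01],[0,0,0],1],[[0,0,0.004],[0,0,0],1]]'

```text
time_s: 14.65
tcp_pos: [0.4748, -0.0433, 0.1025]
tool_rot: [3.141, -0.002, 2.977]
ft_force: [-1.6, -0.1, -0.3]
opening: 0.0856
gripper_force: 0.0
```

Emit:
move_arm --targets '[[[0,0,0],[0,0,0],1],[[0,0,0],[0,0,0],0.4],[[0,0,0],[0,0,0],0],[[0,0,0],[0,0,0],-0.6],[[0,0,0],[0,0,0],-0.6],[[0,0,0],[0,0,0],-0.6],[[0,0,0],[0,0,0],-0.6],[[0,0,0],[0,0,0],-0.6]]' --grip_force 40

```text
time_s: 15.32
tcp_pos: [0.4759, -0.0437, 0.1045]
tool_rot: [-3.141, 0.001, 2.979]
ft_force: [-1.2, 0.6, 7.1]
opening: 0.0332
gripper_force: 42.6
```

Run:
```python
from h import *
go(.4754,-.0434,.1,80.5)
w=get_image("wrist"); s=get_image("side")
cv2.imwrite("pics/w6.png",np.hstack([cv2.resize(w["frame"],(400,300)),crop(s["frame"],270,110,120,90,10/3)])[:,:,::-1])
```

```text
t 15.32 tcp [ 0.4759 -0.0437  0.1045] Dnow 80.7 shift tool [0.0006 0.0002 0.0045] rotvec [-0.0001  0.001   0.0035] open 0.0332 F [-1.2  0.6  7.1] q [-0.26  0.28 -0.44  0.85 -0.   -0.1 ]
```

View pics/w6.png

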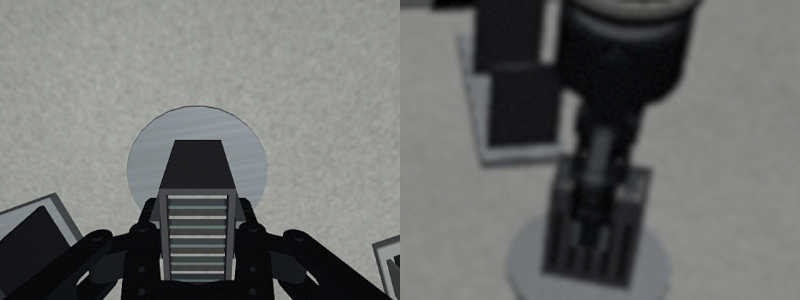

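The fingers close on 33 mm, which is the narrow width, and the magazine is still upright and central. I'll lift it and turn it to the bay's yaw.

Emit:
move_arm --targets '[[[0,0,-0.005],[0,0,0],-0.6],[[0,0,-0.012],[0,0,0],-0.6],[[0,0,-0.016],[0,0,0],-0.6],[[0,0,-0.016],[0,0,0],-0.6],[[0,0,-0.016],[0,0,0],-0.6],[[0,0,-0.016],[0,0,0],-0.6],[[0,0,-0.012],[0,0,0.03],-0.6],[[0,0,-0.007],[0,0,0.06],-0.6]]'

```text
time_s: 16.08
tcp_pos: [0.4759, -0.0436, 0.2056]
tool_rot: [-3.142, 0.001, 2.889]
ft_force: [1.4, 0.5, -2.4]
opening: 0.0338
gripper_force: 41.6
```

Emit:
move_arm --targets '[[[0,0,0],[0,0,0.08],-0.6],[[0,0,0],[0,0,0.1],-0.6],[[0,0,0],[0,0,0.1],-0.6],[[0,0,0],[0,0,0.1],-0.6],[[0,0,0],[0,0,0.1],-0.6],[[0,0,0],[0,0,0.1],-0.6],[[0,0,0],[0,0,0.1],-0.6],[[0,0,0],[0,0,0.1],-0.6]]'

```text
time_s: 16.75
tcp_pos: [0.4755, -0.0435, 0.2041]
tool_rot: [-3.141, -0.0, 2.105]
ft_force: [0.2, 0.6, -2.2]
opening: 0.0339
gripper_force: 41.7
```

Emit:
move_arm --targets '[[[0,0,0],[0,0,0.1],-0.6],[[0,0,0],[0,0,0.1],-0.6],[[0,0,0],[0,0,0.08],-0.6],[[0,0,0],[0,0,0.05],-0.6],[[0,0,0],[0,0,0.015],-0.6],[[0,0,0],[0,0,0],-0.6],[[0,0,0],[0,0,0],-0.6],[[0,0,0],[0,0,0],-0.6]]'

```text
time_s: 17.42
tcp_pos: [0.4756, -0.0436, 0.204]
tool_rot: [-3.142, 0.0, 1.766]
ft_force: [-0.1, 0.2, -2.2]
opening: 0.0336
gripper_force: 41.7
```

Run:
```python
from h import *
go(.534,-.241,.2,11.2)
```

```text
t 17.42 tcp [ 0.4756 -0.0436  0.204 ] Dnow 11.17 shift tool [-0.205  0.019  0.004] rotvec [-0.      0.     -0.0005] open 0.0336 F [-0.1  0.2 -2.2] q [-0.26  0.2  -0.25  1.11 -0.    1.11]
```

Emit:
move_arm --targets '[[[-0.012,0.001,0],[0,0,0],-0.6],[[-0.025,0.002,0],[0,0,0],-0.6],[[-0.035,0.003,0],[0,0,0],-0.6],[[-0.035,0.004,0],[0,0,0],-0.6],[[-0.035,0.004,0],[0,0,0],-0.6],[[-0.03,0.003,0],[0,0,0],-0.6],[[-0.023,0.002,0],[0,0,0],-0.6],[[-0.01,0,0],[0,0,0],-0.6]]'

```text
time_s: 18.08
tcp_pos: [0.5343, -0.2446, 0.2034]
tool_rot: [-3.141, 0.001, 1.763]
ft_force: [-0.3, 0.9, -2.0]
opening: 0.034
gripper_force: 41.7
```

Emit:
move_arm --targets '[[[0,0,0.01],[0,0,0],-0.6],[[0,0,0.015],[0,0,0],-0.6],[[0,0,0.015],[0,0,0],-0.6],[[0,0,0],[0,0,0],-0.6],[[0,0,0],[0,0,0],-0.6],[[0,0,0],[0,0,0],-0.6],[[0,0,0],[0,0,0],-0.6],[[0,0,0],[0,0,0],-0.6]]'

```text
time_s: 18.75
tcp_pos: [0.5341, -0.2412, 0.1648]
tool_rot: [3.141, 0.001, 1.765]
ft_force: [-0.2, 0.7, -2.1]
opening: 0.034
gripper_force: 41.6
```

Run:
```python
from h import *
import pickle
go(.534,-.241,.0695,11.2)
w=get_image("wrist"); t=get_image("top"); s=get_image("side"); pickle.dump((w,t,s),open("w7.pkl","wb"))
cv2.imwrite("pics/w7.png",np.hstack([cv2.resize(w["frame"],(400,300)),crop(s["frame"],250,80,100,75,4)])[:,:,::-1])
```

```text
t 18.75 tcp [ 0.5341 -0.2412  0.1648] Dnow 11.11 shift tool [ 0.0003 -0.0001  0.0953] rotvec [ 0.0009  0.0009 -0.0015] open 0.034 F [-0.2  0.7 -2.1] q [-0.56  0.4  -0.07  1.1  -0.    0.81]
```

View pics/w7.png

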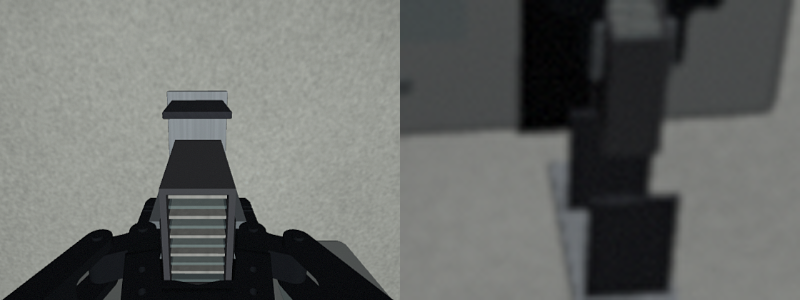

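The tongue is centred under the magazine (columns 167–228 against the magazine's centre at about 198), the plate is level and square, and the magazine hangs upright. I'll lower it into the bay.

Emit:
move_arm --targets '[[[0.0003,0,0.008],[0,0,-0.001],-0.6],[[0,0,0.015],[0,0,0],-0.6],[[0,0,0.018],[0,0,0],-0.6],[[0,0,0.018],[0,0,0],-0.6],[[0,0,0.016],[0,0,0],-0.6],[[0,0,0.011],[0,0,0],-0.6],[[0,0,0.006],[0,0,0],-0.6],[[0,0,0.003],[0,0,0],-0.6]]'

```text
time_s: 19.57
tcp_pos: [0.5333, -0.2405, 0.0679]
tool_rot: [-3.141, -0.001, 1.765]
ft_force: [0.6, -0.2, -2.4]
opening: 0.0334
gripper_force: 41.7
```

Emit:
move_arm --targets '[[[0,0,0],[0,0,0],-0.6],[[0,0,0.0005],[0,0,0],-0.6],[[0,0,0.0005],[0,0,0],-0.6],[[0,0,0.0005],[0,0,0],-0.6],[[0,0,0],[0,0,0],-0.6],[[0,0,0],[0,0,0],-0.6],[[0,0,0],[0,0,0],-0.6],[[0,0,0],[0,0,0],-0.6]]'

```text
time_s: 20.23
tcp_pos: [0.5337, -0.2408, 0.0676]
tool_rot: [3.141, 0.0, 1.765]
ft_force: [-0.6, -0.1, -2.2]
opening: 0.0337
gripper_force: 41.7
```

Emit:
move_arm --targets '[[[0,0,0.0005],[0,0,0],-0.6],[[0,0,0.0005],[0,0,0],-0.6],[[0,0,0.0005],[0,0,0],-0.6],[[0,0,0],[0,0,0],-0.6],[[0,0,0],[0,0,0],-0.6],[[0,0,0],[0,0,0],-0.6],[[0,0,0],[0,0,0],-0.6],[[0,0,0],[0,0,0],-0.6]]'

```text
time_s: 20.9
tcp_pos: [0.5337, -0.2408, 0.0665]
tool_rot: [3.141, 0.0, 1.766]
ft_force: [-1.6, 1.6, 7.5]
opening: 0.0338
gripper_force: 42.6
```

The magazine is touching the floor lightly at the expected height, so I'll let go.

Emit:
move_arm --targets '[[[0,0,-0.0003],[0,0,0],-0.6],[[0,0,0],[0,0,0],-0.6],[[0,0,0],[0,0,0],0],[[0,0,0],[0,0,0],0.5],[[0,0,0],[0,0,0],1],[[0,0,0],[0,0,0],1],[[0,0,0],[0,0,0],1],[[0,0,0],[0,0,0],1]]'

```text
time_s: 21.57
tcp_pos: [0.5337, -0.2408, 0.0662]
tool_rot: [-3.142, -0.0, 1.765]
ft_force: [-0.4, -0.1, 0.3]
opening: 0.0853
gripper_force: 0.0
```

Emit:
move_arm --targets '[[[0,0,-0.005],[0,0,0],1],[[0,0,-0.02],[0,0,0],1],[[0,0,-0.03],[0,0,0],1],[[0,0,-0.03],[0,0,0],1],[[0,0,-0.03],[0,0,0],1],[[0,0,-0.03],[0,0,0],1],[[0,0,-0.02],[0,0,0],1],[[0,0,0],[0,0,0],1]]'

```text
time_s: 22.23
tcp_pos: [0.5349, -0.2415, 0.2359]
tool_rot: [3.137, 0.004, 1.766]
ft_force: [0.1, 0.3, 1.2]
opening: 0.0856
gripper_force: 0.0
```

Run:
```python
from h import *
import pickle
go(.534,-.241,.0695,11.2)
w=get_image("wrist"); s=get_image("side"); pickle.dump((w,s),open("w8.pkl","wb"))
print(proj(w,[(.5337,-.2407,.092)]))
cv2.imwrite("pics/w8.png",np.hstack([crop(w["frame"],190,130,160,150,3)[:450],cv2.copyMakeBorder(crop(s["frame"],260,80,80,100,4),0,50,0,0,0)])[:,:,::-1])
```

```text
t 22.23 tcp [ 0.5349 -0.2415  0.2359] Dnow 11.16 shift tool [ 0.0014 -0.0015  0.1664] rotvec [ 0.0046  0.0044 -0.0008] open 0.0856 F [0.1 0.3 1.2] q [-0.56  0.37  0.08  1.27 -0.    0.81]
[[274.70433418 198.79003312]]
```

View pics/w8.png

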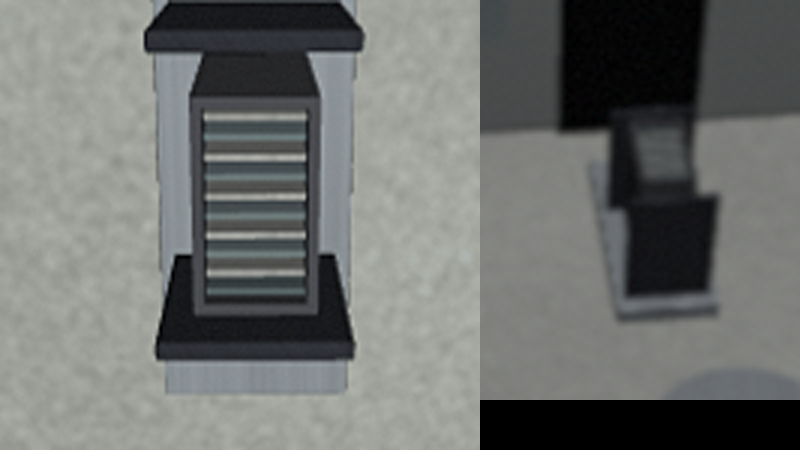

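The magazine stands square and upright in the bay. The gaps to the plates look a little unequal (top edge rows 50/95 and 315/342), so I'll measure them.

Run:
```python
from h import *
import pickle
w,s=pickle.load(open("w8.pkl","rb"))
f=lambda uv,z: ray(w,(np.array(uv)+.5)/3+(190,130)-.5,z)[:,:2]
th=np.radians(11.1); ux=np.array([np.cos(th),np.sin(th)]); uy=np.array([-ux[1],ux[0]])
b=np.array([.5337,-.2407])
for n,uv,z in (("far plate in",[(147,50),(361,50)],.09),("far out",[(158,30),(350,30)],.09),("near in",[(160,342),(352,342)],.09),("near out",[(158,358),(354,357)],.09),("near foot",[(175,255),(336,255)],.012),("mag far",[(190,95),(320,95)],.092),("mag near",[(192,315),(318,315)],.092)):
    P=f(uv,z)-b; print(n,"y",(P@uy*1e3).round(1),"x",(P@ux*1e3).round(1))
```

```text
far plate in y [41.3 41.3] x [-27.6  27.1]
far out y [46.4 46.4] x [-24.7  24.1]
near in y [-39.9 -39.9] x [-26.6  27.1]
near out y [-44.8 -44.5] x [-27.4  27.8]
near foot y [-41. -41.] x [-28.1  28.4]
mag far y [30.1 30.1] x [-16.7  16.7]
mag near y [-30.9 -30.9] x [-17.4  17.3]
```

The magazine is within about 1 mm of centre along y, 0 mm off in x, and square. The gripper is clear at z 0.236, so I'll hand the job in.

```bash
python3 -c "
from rig import *
print(finish_job())"
```

```text
the job is handed in; nothing more can be done
None
```

The tall magazine went from its dock to the round stand, was regripped across its narrow width, and now stands upright and square in the scanner bay, about 1 mm off centre along its length. The short magazine was never touched, and I handed the job in at about 22 s.

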